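# Third hand: hold a dental cast against the sprung fence of its clamping jig

## Task

Pick up the small plaster dental cast and set it flat and square between the low cheeks of the metal jig, its flat heel facing the sprung fence and still short of it. Then slide it along the jig floor against the fence and push with a steady 8 newtons or so, so that the fence's pointer stands about midway between the two pairs of ridges. Keep that push up for three seconds and finish while still holding it there in the fingers, so that a colleague can tighten the clamp screws; do not ram the fence to its stop, and leave the jar, mirror and glass slab alone.

Things in the scene. Friction and masses are not known exactly. Their poses are not given: they have to be found in the camera images.
- cast_center (a point): Loose plaster dental cast, 0.18 kg, D-shaped from above, 61 mm long, 48 wide; upright block 40 high, teeth on top to 47. Point on its middle line, 20 above its underside. x to the flat heel (20 away; round nose 41 away opposite), y to a flat side, z up. The flat parallel sides, 48 apart, run from x = -17 to 20. Stands upright at the start. In the jig, grip it more than 10 above its underside, clear of the cheeks.
- cast_heel (a point): Middle of the cast's flat heel face (48 mm wide, 40 mm high), 20 mm above the cast's underside; same axes as cast_center, x pointing out of the heel.
- cast: The same cast; origin on its underside, 20 mm straight below cast_center, same axes.
- jig: Metal jig fixed to the worktop. Origin on the worktop, x along its pocket to the sprung fence, y left, z up. Floor plate x -65 to 95, y -50 to 50 mm, its top (pocket floor) at z = 8. Two low cheeks, tops at z = 16, inner faces at y = +-26, straight from x = -40 to 20, flaring out to x = -54; open above and at that end. Clamp screws stick out to y = +-49, below z = 17. Housing behind the fence x 65 to 90, top z = 46.
- fence_face (a point): Middle of the steel fence plate's pressing face (46 mm wide, from 10 to 46 mm above the worktop); at rest 35 mm along x from the jig's origin. Moves with the fence; axes as the jig. A thin pointer runs back from its top over the housing, tip 33 mm behind the face: the tip is at the first pair of ridges when the fence is 6.5 mm in (5.2 N), at the second at 13.5 mm (10.8 N), midway at 10 mm (8 N).
- fence (a joint): How far the fence is pushed in along the jig's x axis, m: 0 at rest, 0.020 at its hard stop. A plain spring of 800 N/m returns it, so the push is 800 times this value: 0.010 m is 8 N.
- jar: Bystander: small screw jar, 31 mm wide, 32 mm high, standing on the worktop; origin at the centre of its underside. Leave alone.
- mirror: Bystander: dental mouth mirror, 114 mm long along its y axis, up to 22 mm wide and 14 mm high, lying on the worktop; origin at its middle on the worktop. Leave alone.
- slab: Bystander: glass mixing slab, 78 x 105 x 10 mm (x, y, z), lying on the worktop; origin at the centre of its underside. Leave alone.
Not all that is in view belongs to the job. Of the things shaped like the cast, the white one is meant.

How it is judged:
By the outcome, as a careful person would: the job done as asked, in the order asked, and still so for the second after the job is handed in, while the arm keeps its last pose, push and grip.
It also fails if it takes over 45 s, if anything falls off the work surface, if the arm or the gripper's body presses on something with over 40 N, if the wrist force passes 120 N, or if a joint passes its speed limit or range.

## Robot

A 7-joint arm with a two-finger parallel gripper is mounted at the origin on a cart in front of the work surface, level with it; the furniture and walls round the work are solid. World frame = base frame: x ahead of the robot, y to its left, z up, the work surface at z = 0. Lengths are in m, angles in degrees, forces in N, time in s.
With the tool pointing down it reaches from about 0.425 to 0.875 m from the base axis. Payload 4.7 kg.
Tool frame: the origin (TCP) lies on the mounting face of the last link; the fingertips stand tcp_to_tips ahead of it and the grasp point (between the pads) lies 164 mm ahead of it (tcp_to_tips is the distance from the TCP to the fingertips, in m); z points along the fingers, y is the line along which they close (so a half turn about z gives the same grasp; the last joint's range is limited). The gripper opens to 87 mm and grips with 3 to 60 N. Pads are 19 mm wide; open, the fingers measure 117 mm over their backs; the gripper's body (75 mm by 190 mm) begins 51 mm behind the grasp point.
Start: joints at [67.729, 18.392, -4.016, 83.108, 1.295, 78.541, -3.26], TCP at [0.255, -0.598, 0.405] pointing down, gripper open.
Joint ranges: [-163.93, 163.93], [-17.29, 119.83], [-79.2, 71.16], [3.27, 140.29], [-89.18, 269.18], [5.43, 117.66], [-154.24, 154.24]. Speed limits (degrees/s): [147.25, 147.25, 180, 180, 180, 180, 180].

## Interface

Orientations are given as [roll, pitch, yaw] about the fixed x, y, z axes, in that order (R = Rz(yaw) Ry(pitch) Rx(roll)).
In Python, from cell import get_obs, read_camera, sign_off, tcp_to_tips gives the robot as it stands.
- The arm moves only by the tool drive_tool, never from a script. Its argument "rows" is one flat list of numbers, 7 for each row, row after row: the shift along the tool's x, y, z in m, then the turn, a rotation vector about the tool's x, y, z in rad, then the gripper command: -1 is shut, 1 is fully open, values between are in proportion. In form: [tx, ty, tz, rx, ry, rz, fingers, tx, ty, tz, rx, ry, rz, fingers, ...]. A call has 1 to 5 rows; each row shifts and turns the commanded pose from where the row before left it, along the tool's axes as they then stand; what a row does not reach is not made up. A row lasts 1/8 s, in which the tool goes at most 62.5 mm and 10.7 degrees, less where a joint would pass 70% of its speed; a pose out of reach is approached as far as the arm can. A call is refused whole if a number of a shift passes 0.0625 or a number of a turn 0.188, either way. A call with a gripper value outside its range is refused whole. The fingers move at their own pace and stop on an object; "grip_force" is the grip in N (left out, the last holds). Time passes only in rows, so rows that do not move let the fingers close. It gives the time, the measured TCP pose, the force, the opening and the grip force at its end, in the units of the state.
- get_obs(): the state, without advancing time (a new reading comes with each control period).
- read_camera(name): name is "scene" or "side" or "wrist"; returns a dict with "color" (420x560x3 uint8, blue, green, red), "fov_y" (degrees; the focal length in pixels is half the picture's height over the tangent of half this angle, whatever the lens; pixels are square), "cx", "cy" (the principal point, pixels), "cam_to_world" (4x4, takes a point from camera to world coordinates); the wrist camera has in their place "mount" (4x4, takes a point from camera to tool coordinates, whose origin is the TCP and whose axes are the flange's). Camera axes: x right, y up, looking along -z (the intrinsics and any distortion apply to the point x, -y, -z); pixel columns grow to the right and rows downward; lengths in m; the calibration is good to about 2 mm. A picture is of the moment at which its call begins: read the wrist's pose just before it. There is no depth.
- sign_off(): hands the job in; it is judged then, once.
The state is a dict: "time_s": time; "qpos": joint angles; "joint_velocities": joint speeds; "effort": joint torques, N m; "tool_pos": TCP position; "tool_rot": TCP orientation; "force": force on the tool from outside, world axes, zero at the start; "wrist_torque": the same for the moment, N m; "grip_width": finger opening in m; "grasp_force": force on a finger pad.
Only numpy, scipy, OpenCV 4.12 (cv2) and the standard library are available. Lean on these libraries where they do the work, as an engineer would, in place of code of your own. Each camera call takes 0.05 s, during which the arm holds its last target. There are 200 camera calls.

## Working session

There is one attempt and no reset: what is moved stays moved. The work goes in short steps, Python scripts to look and compute and a tool call to move; the robot and the scene stay as the last step left them, time stands still between calls to the robot, and variables do not carry over. Pictures are saved under pics/ and viewed, at most 10 in all, crops included, and the job is handed in when it is done.

Besides the shell and the picture viewer there is one more tool, called by a JSON object that holds its "method" and its "body", one argument or row to a line. drive_tool: Moves the arm, as the interface text tells. Its arguments: {"type":"object","properties":{"rows":{"type":"array","items":{"type":"number"}},"grip_force":{"type":"number"}},"required":["rows"]}

```bash
mkdir -p pics; ls; python3 - <<'E'
from cell import *
import cv2,numpy as np
o=get_obs();print(o,tcp_to_tips)
for n in ["scene","side"]:
    c=read_camera(n);cv2.imwrite(f"pics/{n}0.png",c["color"]);print(n,{k:v for k,v in c.items() if k!="color"})
E
```

```text
pics
{'time_s': 0.0, 'qpos': array([67.7287975 , 18.43842735, -4.01456894, 83.17499646,  1.29554209,
       78.54206828, -3.26002049]), 'joint_velocities': array([ 0.01239952,  0.03972864, -0.01938918,  0.03858536, -0.01635336,
        0.07372097, -0.02426773]), 'effort': array([-2.96711187e-05, -4.91296363e+01, -4.03870884e-01, -3.12527168e+01,
       -6.38241973e-02,  4.37527313e-02,  1.89922807e-04]), 'tool_pos': array([ 0.25467673, -0.59779908,  0.4036674 ]), 'tool_rot': array([-1.79889780e+02,  6.68468604e-03,  2.30801349e+01]), 'force': array([ 0.45981406,  0.10925757, -0.16139067]), 'wrist_torque': array([-0.01034728, -0.00110132, -0.02804438]), 'grasp_force': 0.0, 'grip_width': 0.08692433484198266} 0.1822
scene {'fov_y': 53.56821037650961, 'cx': 277.032052017536, 'cy': 207.09566517915516, 'cam_to_world': array([[-0.68062235,  0.46647701, -0.56493577, -0.00360586],
       [-0.73247625, -0.44928969,  0.51148539,  0.38591967],
       [-0.01522364,  0.76193042,  0.64747994,  0.61395615],
       [ 0.        ,  0.        ,  0.        ,  1.        ]])}
side {'fov_y': 43.67683681017031, 'cx': 280.17236691365935, 'cy': 214.49385301052814, 'cam_to_world': array([[-0.99853623, -0.01995975,  0.05026942,  0.54988919],
       [ 0.05406989, -0.34498107,  0.93705096,  1.01066293],
       [-0.0013613 ,  0.93839739,  0.34555532,  0.448313  ],
       [ 0.        ,  0.        ,  0.        ,  1.        ]])}
```

View pics/scene0.png

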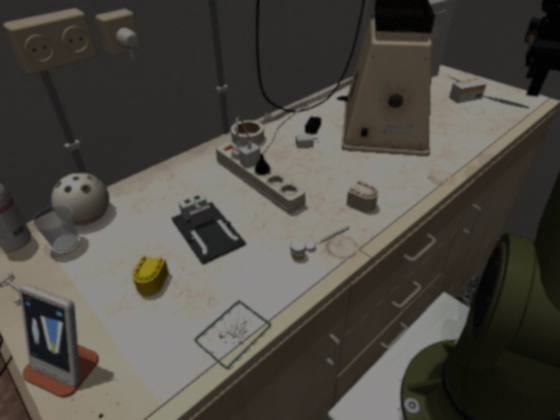

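View pics/side0.png

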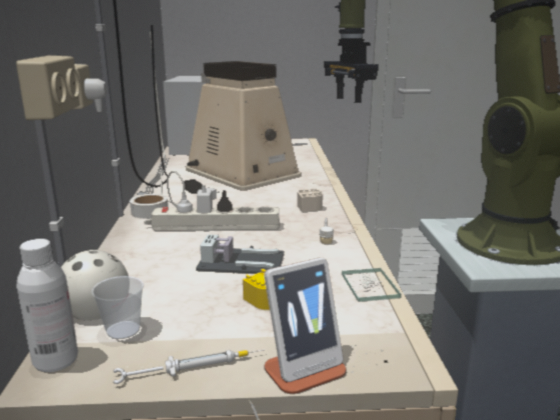

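The scene picture shows the white cast at about (363,195), the jig at (208,232) with its fence end at (195,207), the jar at (298,250), the mirror to its right, the slab at (233,333), and a yellow decoy at (150,273). The side picture agrees.

```bash
cat > h.py <<'E'
import numpy as np, cv2
from cell import *
from scipy.spatial.transform import Rotation as R
def tcpT(o):
    T=np.eye(4);T[:3,:3]=R.from_euler('xyz',o['tool_rot'],degrees=True).as_matrix();T[:3,3]=o['tool_pos'];return T
def snap(n,f):
    o=get_obs();c=read_camera(n);cv2.imwrite(f,c['color'])
    T=c['cam_to_world'] if n!='wrist' else tcpT(o)@c['mount']
    np.savez(f+'.npz',T=T,k=[c['fov_y'],c['cx'],c['cy']]);return o,c
def pix(f,u,v,z):
    d=np.load(f+'.npz');T=d['T'];fv,cx,cy=d['k'];F=210/np.tan(np.radians(fv/2))
    r=T[:3,:3]@[(u-cx)/F,-(v-cy)/F,-1];p=T[:3,3];return p+r*(z-p[2])/r[2]
def proj(f,P):
    d=np.load(f+'.npz');T=d['T'];fv,cx,cy=d['k'];F=210/np.tan(np.radians(fv/2))
    q=T[:3,:3].T@(np.asarray(P)-T[:3,3]);return np.array([cx+F*q[0]/-q[2],cy-F*q[1]/-q[2]])
E
python3 - <<'E'
from h import *
np.set_printoptions(precision=4,suppress=True)
for n in ['scene','side']:snap(n,f'pics/{n}1.png')
f='pics/scene1.png'
for nm,u,v,z in [('cast',363,197,.02),('castbot',362,206,0),('jigL',173,218,.008),('jigR',243,239,.008),('jigB',211,258,.008),('jar',298,255,0),('mir',348,228,0),('yel',150,285,0)]:
    print(nm,pix(f,u,v,z))
for nm,u,v,z in [('cast',310,205,.02),('jig',240,262,.008),('jar',326,241,0)]: print('side',nm,pix('pics/side1.png',u,v,z))
print(snap('wrist','pics/w0.png')[1]['mount'])
E
```

```text
cast [ 0.4057 -0.2471  0.02  ]
castbot [ 0.4007 -0.241   0.    ]
jigL [0.6565 0.0969 0.008 ]
jigR [0.4993 0.0272 0.008 ]
jigB [0.5019 0.1067 0.008 ]
jar [ 0.3942 -0.0284  0.    ]
mir [ 0.3758 -0.1616  0.    ]
yel [0.5321 0.2267 0.    ]
side cast [ 0.4098 -0.2148  0.02  ]
side jig [0.5786 0.0801 0.008 ]
side jar [ 0.3941 -0.0326  0.    ]
[[-0.0003  0.9673  0.2538  0.0693]
 [ 1.      0.0002  0.0004  0.0003]
 [ 0.0004  0.2538 -0.9673  0.0204]
 [ 0.      0.      0.      1.    ]]
```

{"method": "drive_tool", "body": {
  "rows": [0.03,-0.03,0,0,0,0,1,0.035,-0.035,0,0,0,0,1,0.035,-0.035,0,0,0,0,1,0.035,-0.035,0,0,0,0,1,0.035,-0.035,0,0,0,0,1]
}}

```text
time_s: 0.88
tool_pos: [0.345, -0.3733, 0.4048]
tool_rot: [180.0, -0.0, 23.1]
force: [0.5, -0.3, 0.0]
grip_width: 0.0871
grasp_force: 0.0
```

{"method": "drive_tool", "body": {
  "rows": [0.035,-0.035,0.01,0,0,0,1,0.035,-0.035,0.02,0,0,0,1,0.03,-0.025,0.02,0,0,0,1,0.01,-0.01,0.0,0,0,0,1,0,0,0,0,0,0,1]
}}

```text
time_s: 1.5
tool_pos: [0.4048, -0.2352, 0.3554]
tool_rot: [179.9, -0.0, 23.2]
force: [-0.6, 0.2, -0.2]
grip_width: 0.087
grasp_force: 0.0
```

```bash
python3 - <<'E'
from h import *
o,c=snap('wrist','pics/w1.png');print(o['time_s'],o['tool_pos'],o['tool_rot'],c['fov_y'])
cv2.imwrite('pics/w1b.png',cv2.resize(c['color'],(800,600),interpolation=cv2.INTER_CUBIC))
E
```

```text
1.5 [ 0.40483115 -0.23521551  0.35543114] [ 1.79931251e+02 -4.33689961e-03  2.31580956e+01] 66.39452871224051
```

View pics/w1b.png

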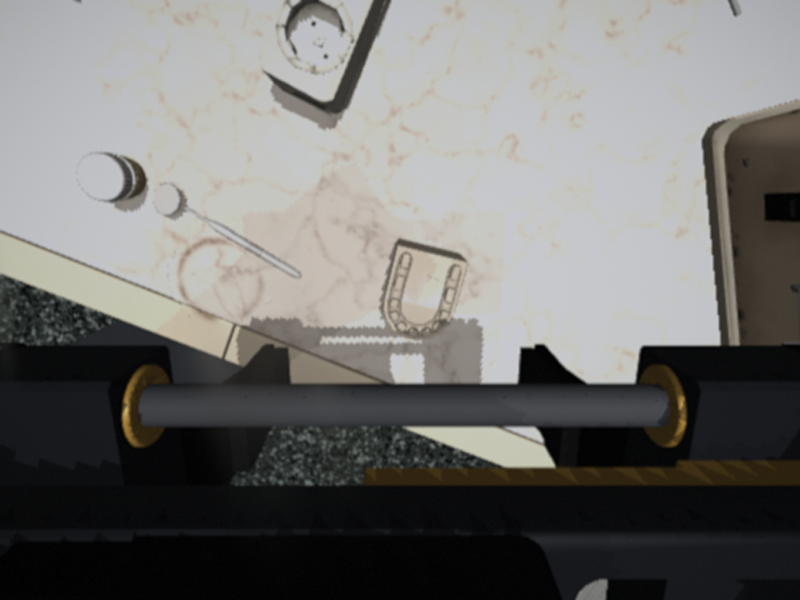

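The wrist picture shows the cast at about (425,288) of 800x600, heel up in the image (towards tool +x) and nose down. The jar and mirror are to the left and the machine is at the right. I'll enlarge the crop.

```bash
python3 - <<'E'
import cv2
a=cv2.imread('pics/w1.png')[155:245,255:345];cv2.imwrite('pics/w1c.png',cv2.resize(a,(600,600),interpolation=cv2.INTER_CUBIC))
E
```

```text
(no output)
```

View pics/w1c.png

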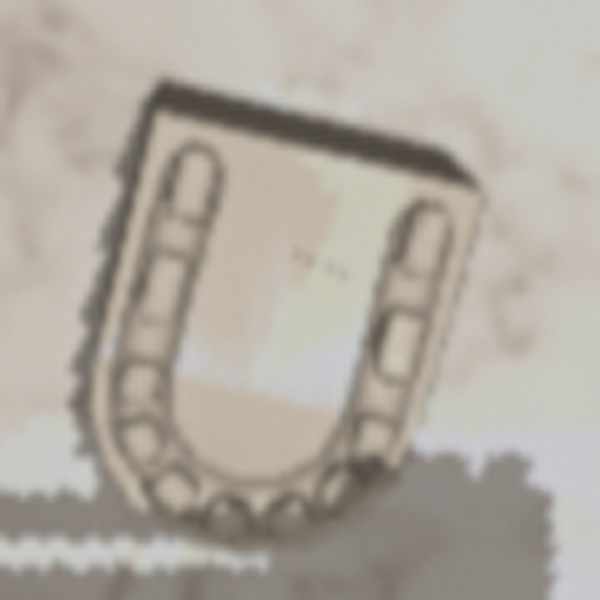

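The crop shows the heel's top corners at (152,110) and (482,188), the heel's foot corner at (165,82), and the nose near (245,540).

```bash
python3 - <<'E'
from h import *
f='pics/w1.png'
P=lambda u,v,z:pix(f,255+(u+.5)/6.667-.5,155+(v+.5)/6.667-.5,z)
a,b=P(152,110,.04),P(482,188,.04);d=a-b
print(a,b,np.linalg.norm(d))
h=(a+b)/2; x=np.array([d[1],-d[0],0])/np.linalg.norm(d); print('heel',h,'xaxis',x,'yaw',np.degrees(np.arctan2(x[1],x[0])))
print('foot',P(165,82,0),P(445,148,0)); c=h-.02*x;print('center',c)
print('nose',P(245,535,.047), c-.041*x)
# cross-check via scene
print(proj('pics/scene1.png',[*c[:2],.02]),proj('pics/side1.png',[*c[:2],.02]))
E
```

```text
[ 0.43157444 -0.21913154  0.04      ] [ 0.43961909 -0.26560897  0.04      ] 0.04716850584145611
heel [ 0.43559676 -0.24237026  0.04      ] xaxis [0.9853488 0.1705513 0.       ] yaw 9.819874534486702
foot [ 0.43137734 -0.22077376  0.        ] [ 0.43915626 -0.26533155  0.        ]
center [ 0.41588978 -0.24578128  0.04      ]
nose [ 0.38210606 -0.25446131  0.047     ] [ 0.37549048 -0.25277389  0.04      ]
[359.0445998  195.22798384] [306.31262329 201.04175465]
```

{"method": "drive_tool", "body": {
  "rows": [0.006,0.014,0.02,0,0,0.117,1,0,0,0.04,0,0,0.117,1,0,0,0.04,0,0,0,1,0,0,0.02,0,0,0,1,0,0,0,0,0,0,1]
}}

```text
time_s: 2.17
tool_pos: [0.4144, -0.2474, 0.2338]
tool_rot: [-179.9, 0.1, 9.5]
force: [-0.9, -0.8, 0.8]
grip_width: 0.0872
grasp_force: 0.0
```

```bash
python3 - <<'E'
from h import *
o,c=snap('wrist','pics/w2.png');print(o['time_s'],o['tool_pos'],o['tool_rot'])
cv2.imwrite('pics/w2b.png',cv2.resize(c['color'],(800,600),interpolation=cv2.INTER_CUBIC))
E
```

```text
2.175 [ 0.41439907 -0.24741841  0.2337756 ] [-1.79915844e+02  1.28855438e-01  9.50031452e+00]
```

View pics/w2b.png

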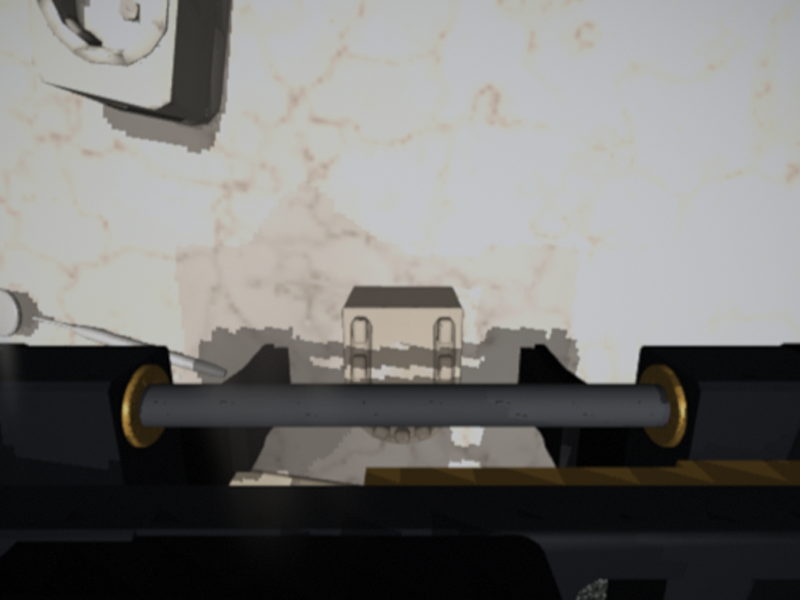

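The cast is square and centred between the fingers. Its heel top edge runs (343,307)–(464,307), and the mirror's handle end is at (225,373). I'll check that the left finger clears the mirror.

```bash
python3 - <<'E'
from h import *
f='pics/w2.png';o=get_obs();T=np.linalg.inv(tcpT(o))
for n,u,v,z in [('heelL',343,307,.04),('heelR',464,307,.04),('mir',225,373,.004)]:
    p=pix(f,(u+.5)*.7-.5,(v+.5)*.7-.5,z);print(n,p,(T@[*p,1])[:3])
E
```

```text
heelL [ 0.43201114 -0.22015348  0.04      ] [ 0.02118661 -0.02412308  0.19502732]
heelR [ 0.43984455 -0.26689716  0.04      ] [0.02117495 0.02327243 0.19503797]
mir [ 0.37844703 -0.16392649  0.004     ] [-0.02232077 -0.08844852  0.23102641]
```

{"method": "drive_tool", "body": {
  "rows": [0.001,0,0.02,0,0,0,1,0,0,0.018,0,0,0,1,0,0,0,0,0,0,-1,0,0,0,0,0,0,-1,0,0,0,0,0,0,-1],
  "grip_force": 35
}}

```text
time_s: 2.85
tool_pos: [0.4171, -0.2461, 0.198]
tool_rot: [179.9, -0.1, 9.7]
force: [0.1, -0.3, -0.1]
grip_width: 0.0648
grasp_force: 0.0
```

{"method": "drive_tool", "body": {
  "rows": [0,0,0,0,0,0,-1,0,0,0,0,0,0,-1,0,0,0,0,0,0,-1]
}}

```text
time_s: 3.22
tool_pos: [0.4167, -0.2457, 0.1972]
tool_rot: [180.0, -0.0, 9.7]
force: [-0.4, 0.4, 3.1]
grip_width: 0.0475
grasp_force: 35.0
```

{"method": "drive_tool", "body": {
  "rows": [0,0,-0.02,0,0,0,-1,0,0,-0.04,0,0,0,-1,0,0,-0.04,0,0,0,-1,0.01,-0.03,-0.03,0,0,0,-1,0.013,-0.04,-0.02,0,0,0.06,-1]
}}

```text
time_s: 3.85
tool_pos: [0.4274, -0.1727, 0.3479]
tool_rot: [180.0, -0.1, 6.0]
force: [0.1, -0.2, -2.8]
grip_width: 0.0477
grasp_force: 35.0
```

{"method": "drive_tool", "body": {
  "rows": [0.018,-0.039,0,0,0,0.06,-1,0.02,-0.038,0,0,0,0.06,-1,0.022,-0.037,0,0,0,0.06,-1,0.025,-0.035,0,0,0,0,-1,0.025,-0.035,0,0,0,0,-1]
}}

```text
time_s: 4.47
tool_pos: [0.5369, 0.011, 0.3463]
tool_rot: [180.0, 0.0, -4.1]
force: [-0.2, -0.7, -1.8]
grip_width: 0.0476
grasp_force: 35.0
```

{"method": "drive_tool", "body": {
  "rows": [-0.01,-0.03,0,0,0,0,-1,-0.005,-0.025,0,0,0,0,-1,0,0,0,0,0,0,-1]
}}

```text
time_s: 4.85
tool_pos: [0.5248, 0.0684, 0.3462]
tool_rot: [-180.0, 0.1, -3.8]
force: [-1.1, 0.2, -2.4]
grip_width: 0.0477
grasp_force: 35.0
```

```bash
python3 - <<'E'
from h import *
o,c=snap('wrist','pics/w3.png');print(o['time_s'],o['tool_pos'],o['tool_rot'],o['force'],o['grip_width'],o['grasp_force'])
cv2.imwrite('pics/w3b.png',cv2.resize(c['color'],(800,600),interpolation=cv2.INTER_CUBIC))
E
```

```text
4.85 [0.52476254 0.06835625 0.34622999] [-1.79956422e+02  6.95661661e-02 -3.80702652e+00] [-1.11649926  0.16977927 -2.44125209] 0.04766133839649944 34.98859888873994
```

View pics/w3b.png

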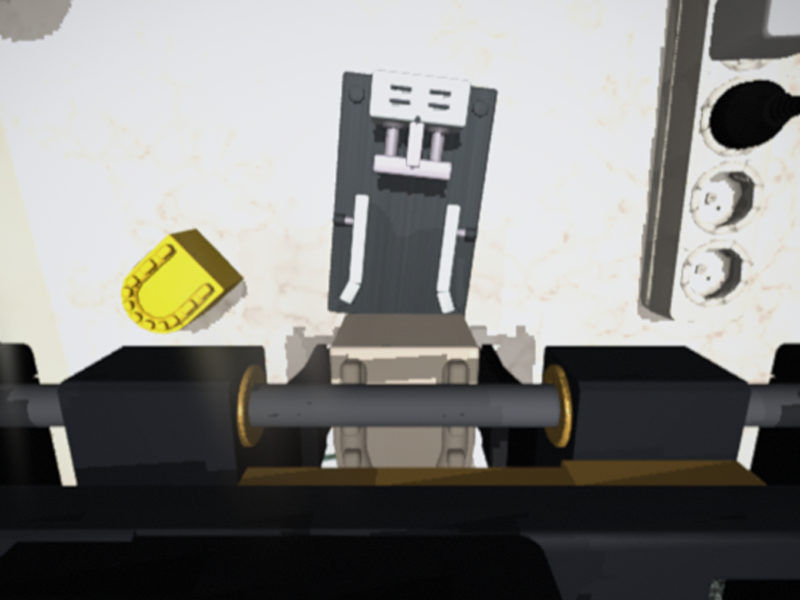

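The wrist picture shows the cast held level with its heel edge at (330–475,347). The jig is ahead of it, with floor plate corners at about (345,72), (496,90), (330,310), (467,313) and the fence at (412,168). I'll enlarge the jig.

```bash
python3 - <<'E'
import cv2
a=cv2.imread('pics/w3.png')[40:225,220:360];cv2.imwrite('pics/w3c.png',cv2.resize(a,(454,600),interpolation=cv2.INTER_CUBIC))
E
```

```text
(no output)
```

View pics/w3c.png

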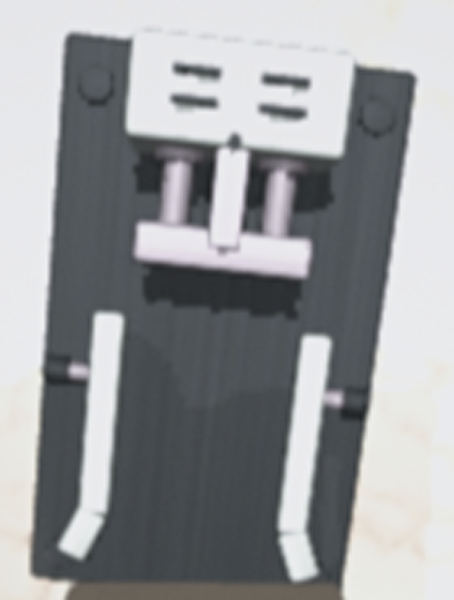

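The crop shows the plate corners at (66,33), (414,74) and (32,575), the cheek inner corners at (123,315), (304,335), (104,512) and (281,531), and the fence's lower top edge at (135,259)–(308,277). I'll fit the jig pose to these.

```bash
python3 - <<'E'
from h import *
from scipy.optimize import least_squares
f='pics/w3.png';s=600/185
L=[(95,50,8,66,33),(95,-50,8,414,74),(-65,50,8,32,575),(20,26,16,123,315),(20,-26,16,304,335),(-40,26,16,104,512),(-40,-26,16,281,531),(35,23,46,135,259),(35,-23,46,308,277)]
M=np.array([l[:3] for l in L])/1000.;uv=np.array([(220+(l[3]+.5)/s-.5,40+(l[4]+.5)/s-.5) for l in L])
def W(p,m):
    c,sn=np.cos(p[2]),np.sin(p[2]);return np.array([p[0]+c*m[0]-sn*m[1],p[1]+sn*m[0]+c*m[1],m[2]])
def fun(p): return np.concatenate([proj(f,W(p,m))-q for m,q in zip(M,uv)])
r=least_squares(fun,[.58,.08,-.1]);p=r.x;print(p[:2],np.degrees(p[2]));print(r.fun.reshape(-1,2).round(1))
np.save('jig.npy',p)
# reality check of the cast in the fingers: heel top edge
o=get_obs();T=np.linalg.inv(tcpT(o))
z=tcpT(o)[2,3]-.156
for u in (330,476): print((T@[*pix(f,u*.7,347*.7,z),1])[:3])
print('scene proj',[proj('pics/scene1.png',W(p,np.array(m)/1e3)).round(0) for m in [(95,50,8),(-65,-50,8),(-65,50,8)]])
x=W(p,[.00,0,0]);print('tool->target(jig x=-.010)',(T@[*W(p,[-.01,0,.2]),1])[:3], o['tool_rot'][2]-np.degrees(p[2]))
E
```

```text
[0.56307113 0.06520139] -9.788959281273485
[[-0.7 -1.2]
 [ 1.6 -1.3]
 [-1.   1.3]
 [ 0.5 -0.2]
 [-0.4 -0.5]
 [ 1.3  1.1]
 [-1.   0.6]
 [-0.8  0.2]
 [ 0.4  0.5]]
[ 0.01888196 -0.02509932  0.15597312]
[0.01901506 0.02068703 0.15599296]
scene proj [array([170., 216.]), array([246., 241.]), array([201., 261.])]
tool->target(jig x=-.010) [ 0.02809037 -0.00248366  0.14622185] 5.826854863715591
```

```bash
cat > jf.py <<'E'
from h import *
from scipy.optimize import least_squares
M3=read_camera('wrist')  # intrinsics & mount
F=210/np.tan(np.radians(M3['fov_y']/2));mi=np.linalg.inv(M3['mount']);cx,cy=M3['cx'],M3['cy']
def pj(t):  # tool-frame point -> pixel
    q=mi@[*t,1];return np.array([cx+F*q[0]/-q[2],cy-F*q[1]/-q[2]])
def J(p,m): # jig point -> tool frame (tool vertical); p=x,y,yaw in tool(x, y flipped),H=tcp height
    c,s=np.cos(p[2]),np.sin(p[2]);return np.array([p[0]+c*m[0]-s*m[1],-(p[1]+s*m[0]+c*m[1]),p[3]-m[2]])
def fit(L,uv,H):
    fun=lambda p:np.concatenate([np.concatenate([pj(J(p,m))-q for m,q in zip(L,uv)])/.6,[(p[3]-H)/.002]])
    r=least_squares(fun,[0,0,0,H]);return r.x,r.fun[:-1].reshape(-1,2)*.6
E
python3 - <<'E'
from jf import *
s=600/185
L=[(95,50,8,66,33),(95,-50,8,414,74),(-65,50,8,32,575),(20,26,16,123,315),(20,-26,16,304,335),(-40,26,16,104,512),(-40,-26,16,281,531),(35,23,46,135,259),(35,-23,46,308,277)]
M=np.array([l[:3] for l in L])/1000.;uv=np.array([(220+(l[3]+.5)/s-.5,40+(l[4]+.5)/s-.5) for l in L])
p,r=fit(M,uv,.3462);print('jig in tool: x,y(left),yaw,H',p[:2].round(4),np.degrees(p[2]),p[3]);print(r.round(1))
# cast heel in tool at z=.156
t=lambda u,v:M3['mount'][:3,:3]@np.array([(u-cx)/F,-(v-cy)/F,-1]);o=M3['mount'][:3,3]
for u in (330,476):
    d=t(u*.7,347*.7);print(o+d*(.156-o[2])/d[2])
print(cx,cy)
for i in range(4):
    a=get_obs();print(a['tool_pos'],a['tool_rot']);read_camera('wrist')
E
```

```text
jig in tool: x,y(left),yaw,H [ 0.0388 -0.0008] -5.980036589955997 0.3495387359239415
[[-0.2 -0.2]
 [ 0.8 -0.5]
 [-0.5  0.5]
 [ 0.8 -0.2]
 [-0.7 -0.6]
 [ 1.6  0.5]
 [-1.3 -0.1]
 [-0.5  0.3]
 [-0.   0.5]]
[ 0.01951391 -0.02296005  0.156     ]
[0.01951026 0.02283989 0.156     ]
282.57330734112423 212.15562659726737
[0.52539666 0.06519706 0.34629686] [ 1.79945053e+02  3.59388771e-02 -4.08224539e+00]
[0.52550798 0.06459827 0.34633934] [ 1.79943207e+02  3.31672277e-02 -4.15644642e+00]
[0.52560084 0.0643536  0.34643378] [ 1.79950974e+02  2.16562327e-02 -4.19626590e+00]
[0.52562303 0.06437095 0.34650547] [ 1.79960884e+02  1.77002613e-02 -4.20652043e+00]
```

{"method": "drive_tool", "body": {
  "rows": [-0.002,-0.007,0,0,0,0.05,-1,0,0,0,0,0,0.048,-1,0,0,0,0,0,0,-1,0,0,0,0,0,0,-1,0,0,0,0,0,0,-1]
}}

```text
time_s: 5.78
tool_pos: [0.524, 0.0727, 0.3467]
tool_rot: [180.0, 0.0, -9.7]
force: [0.4, -0.4, -1.8]
grip_width: 0.0477
grasp_force: 35.0
```

```bash
python3 - <<'E'
from h import *
o,c=snap('wrist','pics/w4.png');print(o['time_s'],o['tool_pos'],o['tool_rot'])
a=c['color'][30:230,210:360];cv2.imwrite('pics/w4c.png',cv2.resize(a,(450,600),interpolation=cv2.INTER_CUBIC))
E
```

```text
5.775 [0.52401499 0.0726979  0.34670857] [ 1.79991483e+02  1.24914413e-04 -9.69772906e+00]
```

View pics/w4c.png

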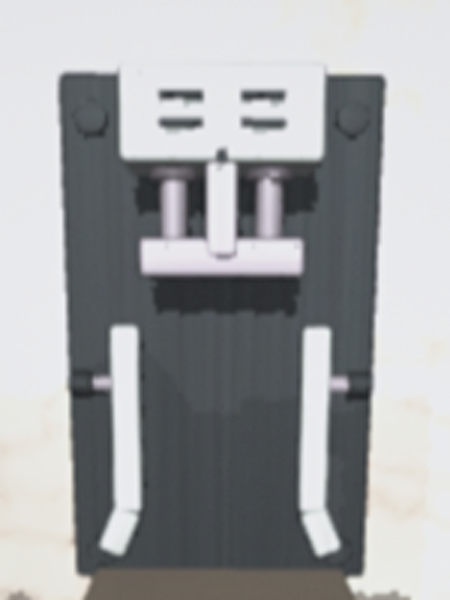

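The jig now appears square to the tool, with plate corners at (60,73), (384,76), (78,575) and (367,576), the cheek insides at 138/302, and the fence edge at row 274.

```bash
python3 - <<'E'
from jf import *
L=[(95,50,8,60,73),(95,-50,8,384,76),(-65,50,8,78,575),(-65,-50,8,367,576),(20,26,16,138,327),(20,-26,16,302,327),(-40,26,16,141,511),(-40,-26,16,300,510),(35,23,46,142,274),(35,-23,46,303,274)]
M=np.array([l[:3] for l in L])/1000.;uv=np.array([(210+(l[3]+.5)/3-.5,30+(l[4]+.5)/3-.5) for l in L])
p,r=fit(M,uv,.3467);print('jig in tool',p[:2].round(4),np.degrees(p[2]),p[3]);print(r.round(1).tolist())
E
```

```text
jig in tool [ 0.0397 -0.0009] -0.08922089821105317 0.3498682963766378
[[-0.5, 0.1], [0.5, -0.7], [-0.2, 0.2], [-0.8, 0.0], [0.5, -0.3], [0.5, -0.3], [0.7, -0.1], [-0.3, 0.3], [-0.4, 0.4], [0.0, 0.4]]
```

{"method": "drive_tool", "body": {
  "rows": [0.02,0.001,0.02,0,0,0,-1,0.015,0,0.035,0,0,0,-1,0,0,0.035,0,0,0,-1,0,0,0.025,0,0,0,-1,0,0,0.01,0,0,0,-1]
}}

```text
time_s: 6.5
tool_pos: [0.5577, 0.0659, 0.2201]
tool_rot: [180.0, 0.2, -9.7]
force: [-0.5, -0.1, -1.0]
grip_width: 0.0478
grasp_force: 35.0
```

{"method": "drive_tool", "body": {
  "rows": [0,0,0,0,0,0,-1,0,0,0,0,0,0,-1]
}}

```text
time_s: 6.75
tool_pos: [0.559, 0.0663, 0.223]
tool_rot: [-180.0, -0.1, -9.7]
force: [-0.6, -0.4, -1.0]
grip_width: 0.0477
grasp_force: 35.0
```

```bash
python3 - <<'E'
from h import *
o,c=snap('wrist','pics/w5.png');print(o['time_s'],o['tool_pos'],o['tool_rot'],o['force'])
cv2.imwrite('pics/w5b.png',cv2.resize(c['color'][60:330,100:460],(800,600),interpolation=cv2.INTER_CUBIC))
E
```

```text
6.75 [0.55895789 0.06625481 0.223006  ] [-1.79978706e+02 -1.25215818e-01 -9.69394815e+00] [-0.62882098 -0.35829492 -0.99641665]
```

View pics/w5b.png

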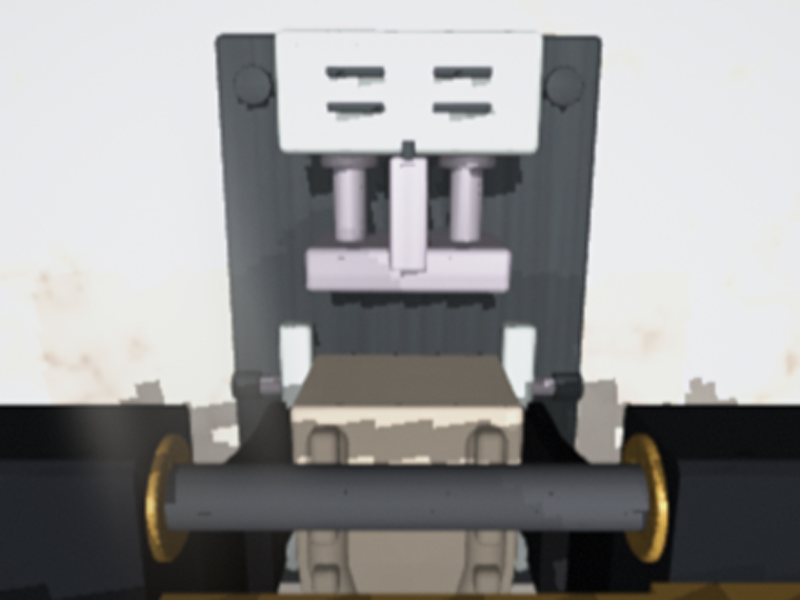

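The heel's foot edge spans (318–500,357), centred at 409 between the cheek inner faces at 312 and 505. It is well centred, so I'll descend.

{"method": "drive_tool", "body": {
  "rows": [0,0,0.006,0,0,0,-1,0,0,0.006,0,0,0,-1,0,0,0.002,0,0,0,-1,0,0,0,0,0,0,-1,0,0,0,0,0,0,-1]
}}

```text
time_s: 7.42
tool_pos: [0.5584, 0.0661, 0.2078]
tool_rot: [180.0, -0.0, -9.7]
force: [0.9, 0.8, -1.3]
grip_width: 0.0477
grasp_force: 35.0
```

{"method": "drive_tool", "body": {
  "rows": [0,0,0.001,0,0,0,-1,0,0,0.001,0,0,0,-1,0,0,0,0,0,0,-1,0,0,0,0,0,0,-1]
}}

```text
time_s: 7.92
tool_pos: [0.5583, 0.0661, 0.2057]
tool_rot: [180.0, -0.0, -9.7]
force: [-1.1, 0.0, -1.0]
grip_width: 0.0479
grasp_force: 35.0
```

{"method": "drive_tool", "body": {
  "rows": [0,0,0.0005,0,0,0,-1,0,0,0,0,0,0,-1,0,0,0.0005,0,0,0,-1,0,0,0,0,0,0,-1,0,0,0,0,0,0,-1]
}}

```text
time_s: 8.55
tool_pos: [0.5583, 0.0662, 0.2052]
tool_rot: [180.0, -0.0, -9.7]
force: [-2.0, -1.1, 5.1]
grip_width: 0.0476
grasp_force: 35.0
```

{"method": "drive_tool", "body": {
  "rows": [0.004,0,0,0,0,0,-1,0.004,0,0,0,0,0,-1,0.004,0,0,0,0,0,-1,0.003,0,0,0,0,0,-1,0,0,0,0,0,0,-1]
}}

```text
time_s: 9.18
tool_pos: [0.5725, 0.0645, 0.2052]
tool_rot: [-180.0, 0.1, -9.7]
force: [-5.0, 0.8, 7.4]
grip_width: 0.0477
grasp_force: 35.0
```

{"method": "drive_tool", "body": {
  "rows": [0.002,0,0,0,0,0,-1,0.002,0,0,0,0,0,-1,0.002,0,0,0,0,0,-1,0.002,0,0,0,0,0,-1,0,0,0,0,0,0,-1]
}}

```text
time_s: 9.8
tool_pos: [0.5801, 0.0634, 0.2052]
tool_rot: [-180.0, 0.2, -9.6]
force: [-6.8, 1.8, 9.0]
grip_width: 0.0479
grasp_force: 35.0
```

{"method": "drive_tool", "body": {
  "rows": [0.002,0,-0.0003,0,0,0,-1,0.002,0,-0.0002,0,0,0,-1,0.002,0,0,0,0,0,-1,0,0,0,0,0,0,-1,0,0,0,0,0,0,-1]
}}

```text
time_s: 10.42
tool_pos: [0.5849, 0.0627, 0.2053]
tool_rot: [180.0, 0.4, -9.6]
force: [-9.5, 1.9, 10.2]
grip_width: 0.0476
grasp_force: 35.0
```

```bash
python3 - <<'E'
from h import *
o,c=snap('wrist','pics/w6.png');print(o['time_s'],o['tool_pos'],o['tool_rot'],o['force'])
cv2.imwrite('pics/w6b.png',cv2.resize(c['color'][60:260,190:390],(600,600),interpolation=cv2.INTER_CUBIC))
E
```

```text
10.425 [0.58486589 0.06267323 0.20525505] [179.96100589   0.36343618  -9.63448237] [-9.52085451  1.87720689 10.19153503]
```

View pics/w6b.png

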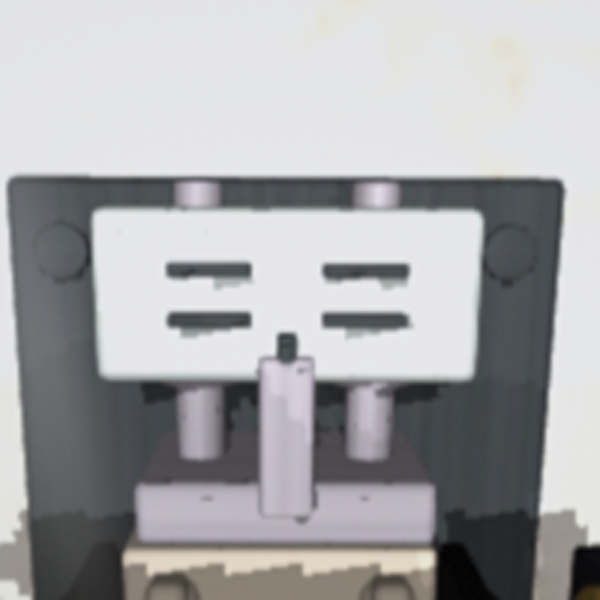

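The pointer's tip is at row 334, while the ridge pairs are at rows 319 and 268. The fence is therefore about 4.4 mm in, and the cast is square on it. The target row is about 294, so roughly 5.5 mm more. I've used my ten views, so I'll read the pointer with image code from here.

```bash
cat > ptr.py <<'E'
from h import *
import sys
def rd(img):
    g=cv2.cvtColor(img,cv2.COLOR_BGR2GRAY).astype(float)
    def dark(c0,c1,r0=128,r1=190):
        p=cv2.resize(g[r0:r1,c0:c1].mean(1).reshape(-1,1),(1,(r1-r0)*4),interpolation=cv2.INTER_LINEAR).ravel()<140
        e=np.flatnonzero(np.diff(np.r_[0,p.astype(int),0]));return [(r0+a/4-.375,r0+b/4-.375) for a,b in zip(e[::2],e[1::2])]
    return dark(250,268),dark(303,321),dark(284,288)
E
python3 - <<'E'
from ptr import *
for r in rd(cv2.imread('pics/w6.png')): print(r)
E
```

```text
[(np.float64(147.375), np.float64(152.125)), (np.float64(163.875), np.float64(169.625)), (np.float64(186.125), np.float64(189.625))]
[(np.float64(147.625), np.float64(152.625)), (np.float64(164.125), np.float64(169.375)), (np.float64(186.625), np.float64(189.625))]
[(np.float64(127.625), np.float64(129.125)), (np.float64(170.625), np.float64(180.875))]
```

{"method": "drive_tool", "body": {
  "rows": [0.0015,0,0,0,0,0,-1,0.0015,0,0,0,0,0,-1,0.001,0,0,0,0,0,-1,0,0,0,0,0,0,-1,0,0,0,0,0,0,-1]
}}

```text
time_s: 11.1
tool_pos: [0.5879, 0.0623, 0.2053]
tool_rot: [179.9, 0.5, -9.6]
force: [-13.9, 1.8, 14.0]
grip_width: 0.0476
grasp_force: 35.0
```

```bash
python3 - <<'E'
from ptr import *
o,c=snap('wrist','pics/w7.png');print(o['tool_pos'],o['tool_rot'],o['force'])
for r in rd(c['color']): print(r)
E
```

```text
[0.58792603 0.06227859 0.20526658] [179.91736338   0.5250302   -9.62312938] [-13.87827206   1.80564636  14.00972851]
[(np.float64(133.875), np.float64(135.125)), (np.float64(153.625), np.float64(158.625)), (np.float64(169.875), np.float64(175.625))]
[(np.float64(134.125), np.float64(135.375)), (np.float64(153.875), np.float64(158.875)), (np.float64(170.375), np.float64(175.875))]
[(np.float64(127.625), np.float64(135.375)), (np.float64(170.875), np.float64(182.625))]
```

{"method": "drive_tool", "body": {
  "rows": [0,0,-0.0003,0,0.003,0,-1,0,0,-0.0003,0,0.003,0,-1,0,0,0,0,0.002,0,-1,0,0,0,0,0,0,-1,0,0,0,0,0,0,-1]
}}

```text
time_s: 11.78
tool_pos: [0.5874, 0.0624, 0.2052]
tool_rot: [179.9, 0.2, -9.6]
force: [-14.3, 2.5, 12.0]
grip_width: 0.0477
grasp_force: 35.0
```

```bash
python3 - <<'E'
from ptr import *
o,c=snap('wrist','pics/w8.png');print(o['tool_pos'],o['tool_rot'],o['force'],o['wrist_torque'])
for r in rd(c['color']): print(np.array(r).round(1).tolist())
E
```

```text
[0.58735059 0.06235953 0.20521023] [ 1.79907135e+02  1.68509391e-01 -9.62154999e+00] [-14.27413919   2.45953408  12.03677193] [ 0.52762006  3.15189949 -0.02993449]
[[134.6, 136.1], [154.6, 159.6], [170.9, 176.6]]
[[135.1, 136.4], [154.9, 159.9], [171.1, 176.4]]
[[127.6, 136.4], [170.6, 180.6]]
```

{"method": "drive_tool", "body": {
  "rows": [0,0,-0.0005,0,0.001,0,-1,0,0,-0.0005,0,0.001,0,-1,0.001,0,0,0,0,0,-1,0,0,0,0,0,0,-1,0,0,0,0,0,0,-1]
}}

```text
time_s: 12.45
tool_pos: [0.5881, 0.0622, 0.2053]
tool_rot: [179.9, 0.1, -9.6]
force: [-12.3, 1.9, 7.1]
grip_width: 0.0475
grasp_force: 35.0
```

```bash
python3 - <<'E'
from ptr import *
o,c=snap('wrist','pics/w9.png');print(o['tool_pos'],o['tool_rot'],o['force'],o['wrist_torque'])
for r in rd(c['color']): print(np.array(r).round(1).tolist())
E
```

```text
[0.58812322 0.06219501 0.20525584] [ 1.79929812e+02  8.82598705e-02 -9.61620027e+00] [-12.34965813   1.86689892   7.07091296] [ 0.63307793  2.81510655 -0.0407134 ]
[[136.9, 138.6], [156.9, 161.9], [173.1, 178.6]]
[[137.1, 139.1], [157.1, 162.1], [173.4, 178.9]]
[[127.6, 138.9], [170.6, 180.9]]
```

{"method": "drive_tool", "body": {
  "rows": [0.0007,0,-0.0002,0,0,0,-1,0.0007,0,-0.0001,0,0,0,-1,0,0,0,0,0,0,-1,0,0,0,0,0,0,-1,0,0,0,0,0,0,-1]
}}

```text
time_s: 13.12
tool_pos: [0.5893, 0.062, 0.2053]
tool_rot: [179.9, 0.1, -9.6]
force: [-13.2, 2.1, 5.1]
grip_width: 0.0481
grasp_force: 35.0
```

```bash
python3 - <<'E'
from ptr import *
o,c=snap('wrist','pics/w10.png');print(o['tool_pos'],o['tool_rot'],o['force'],o['wrist_torque'])
for r in rd(c['color']): print(np.array(r).round(1).tolist())
E
```

```text
[0.58928417 0.06200622 0.20526007] [ 1.79926835e+02  1.26834536e-01 -9.60902073e+00] [-13.18784517   2.10747644   5.08679764] [ 0.62682347  2.77567718 -0.02622615]
[[139.1, 141.4], [159.4, 164.6], [175.6, 181.4]]
[[139.9, 141.4], [159.6, 164.9], [175.9, 181.4]]
[[129.1, 141.4], [170.6, 182.4]]
```

{"method": "drive_tool", "body": {
  "rows": [0,0,0,0,0,0,-1,0,0,0,0,0,0,-1,0,0,0,0,0,0,-1,0,0,0,0,0,0,-1,0,0,0,0,0,0,-1]
}}

```text
time_s: 13.8
tool_pos: [0.5893, 0.062, 0.2052]
tool_rot: [179.9, 0.1, -9.6]
force: [-12.8, 1.9, 4.3]
grip_width: 0.0476
grasp_force: 35.0
```

{"method": "drive_tool", "body": {
  "rows": [0,0,0,0,0,0,-1,0,0,0,0,0,0,-1,0,0,0,0,0,0,-1,0,0,0,0,0,0,-1,0,0,0,0,0,0,-1]
}}

```text
time_s: 14.42
tool_pos: [0.5893, 0.062, 0.2053]
tool_rot: [179.9, 0.1, -9.6]
force: [-12.6, 2.7, 5.5]
grip_width: 0.0477
grasp_force: 35.0
```

{"method": "drive_tool", "body": {
  "rows": [0,0,0,0,0,0,-1,0,0,0,0,0,0,-1,0,0,0,0,0,0,-1,0,0,0,0,0,0,-1,0,0,0,0,0,0,-1]
}}

```text
time_s: 15.05
tool_pos: [0.5893, 0.062, 0.2052]
tool_rot: [179.9, 0.1, -9.6]
force: [-11.9, 2.7, 5.7]
grip_width: 0.0476
grasp_force: 35.0
```

{"method": "drive_tool", "body": {
  "rows": [0,0,0,0,0,0,-1,0,0,0,0,0,0,-1,0,0,0,0,0,0,-1,0,0,0,0,0,0,-1,0,0,0,0,0,0,-1]
}}

```text
time_s: 15.68
tool_pos: [0.5893, 0.062, 0.2052]
tool_rot: [179.9, 0.1, -9.6]
force: [-11.2, 2.1, 6.0]
grip_width: 0.0475
grasp_force: 35.0
```

{"method": "drive_tool", "body": {
  "rows": [0,0,0,0,0,0,-1,0,0,0,0,0,0,-1,0,0,0,0,0,0,-1,0,0,0,0,0,0,-1,0,0,0,0,0,0,-1]
}}

```text
time_s: 16.3
tool_pos: [0.5893, 0.062, 0.2053]
tool_rot: [179.9, 0.1, -9.6]
force: [-13.7, 3.6, 5.9]
grip_width: 0.0477
grasp_force: 35.0
```

{"method": "drive_tool", "body": {
  "rows": [0,0,0,0,0,0,-1,0,0,0,0,0,0,-1,0,0,0,0,0,0,-1,0,0,0,0,0,0,-1,0,0,0,0,0,0,-1]
}}

```text
time_s: 16.92
tool_pos: [0.5893, 0.062, 0.2052]
tool_rot: [179.9, 0.1, -9.6]
force: [-12.6, 2.4, 4.7]
grip_width: 0.0481
grasp_force: 35.0
```

```bash
python3 - <<'E'
from ptr import *
o,c=snap('wrist','pics/w11.png');print(o['time_s'],o['tool_pos'],o['tool_rot'],o['force'],o['grasp_force'])
for r in rd(c['color']): print(np.array(r).round(1).tolist())
g=cv2.cvtColor(c['color'],cv2.COLOR_BGR2GRAY);print(g[155:195,286].tolist())
E
```

```text
16.925 [0.58927956 0.06199326 0.20524436] [ 1.79928376e+02  1.29446299e-01 -9.61358234e+00] [-12.63268463   2.41184018   4.73027475] 34.99267415609211
[[139.1, 141.4], [159.4, 164.6], [175.6, 181.4]]
[[139.9, 141.4], [159.6, 164.9], [175.9, 181.4]]
[[129.1, 141.4], [170.6, 181.1]]
[228, 229, 229, 229, 229, 228, 229, 229, 228, 229, 229, 229, 229, 230, 228, 189, 98, 68, 78, 80, 79, 78, 78, 77, 78, 92, 131, 170, 191, 203, 205, 205, 204, 204, 204, 204, 202, 204, 203, 203]
```

The pointer stood still midway between the ridges for more than 3.8 s, so I'm handing in.

```bash
python3 -c "
from cell import *
print(sign_off())"
```

```text
the job is handed in; nothing more can be done
None
```

The cast sits flat and square in the jig with its heel on the fence, which reads about 10 mm in (about 8 N). The pointer stood midway between the ridge pairs for over 3.8 s, the fingers still hold the cast there, and the job is handed in at about 17 s.

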